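# Find the head tube that fits the steerer gauge and scrap the other

### The job

One of the two aluminium head tubes in the rack is clear right through; the other has an old bush stuck inside, out of sight. Find out which on the level gauge pin, without ramming: leave the tube that goes fully home against the pin's shoulder on the pin, and lay the one that does not fit down in the grey scrap bin, leaving the other things on the bench where they are.

Things in the scene. Friction and masses are not known exactly. Their poses are not given: they have to be found in the camera images.
- tube_1: bare aluminium head tube lying level in one of the two cradles of a plywood rack, 120 mm apart: 120 mm long, 50 mm outside, bore 34 mm at both ends, about 0.3 kg. Origin: its middle, on the axis; x along the axis, either end may go first. The two look alike; one of them (which one varies, unseen) has an old bush of 30 mm bore stuck 50 mm deep, where the pin stops
- tube_2: bare aluminium head tube lying level in one of the two cradles of a plywood rack, 120 mm apart: 120 mm long, 50 mm outside, bore 34 mm at both ends, about 0.3 kg. Origin: its middle, on the axis; x along the axis, either end may go first. The two look alike; one of them (which one varies, unseen) has an old bush of 30 mm bore stuck 50 mm deep, where the pin stops
- gauge: grey stand fixed to the bench, base 100 x 100 mm, upright 140 mm high, with a level steel pin, 31 mm diameter, 80 mm long, tip chamfer 4 mm. Origin: on the bench under the upright; z up; the pin points along -x, its axis 112 mm up. Fully home, a tube's middle is 90 mm from the origin along -x; one with a stuck bush stops rigidly at 118 to 120 mm
- pin_tip (a point): centre of the free end of the gauge pin, 110 mm from the gauge's origin along its -x; axes as the gauge
- pin_shoulder (a point): centre of the flat dark shoulder disc (54 mm diameter) at the root of the pin, 80 mm behind the tip; axes as the gauge. The play of a tube on the pin is 1.5 mm all round: held off its axis, even the clear tube binds part way (side force of 5 to 10 N) and goes on once eased sideways or up or down
- bin: open grey plastic scrap bin, fixed, 200 (x) x 180 (y) mm, 70 mm high, walls and floor 6 mm; two floor battens 5 mm high along x, 40 mm apart, between which a tube laid along x does not roll, its axis about 31 mm above the bench. Origin: centre of its underside; z up
- wrench: bystander: loose steel wrench, 190 mm, lying flat; origin under its middle
- screwdriver: bystander: loose screwdriver, 190 mm, lying flat; origin under its middle
- chainring: bystander: loose dark steel toothed chainring, 120 mm diameter, 4 mm thick, lying flat; origin at its centre underneath
- jar: bystander: loose glass jar with a steel cap, 80 mm diameter, 110 mm high; origin under its centre
- grease_tin: bystander: loose steel tin, 84 mm diameter, 75 mm high; origin under its centre
- crank_arm: bystander: loose dark steel crank arm, 200 mm long, lying flat; origin under its middle
Not all that is in view belongs to the job. What is shaped like the tube_2 but yellow is not meant. Leave any yellow look-alike of the tube_1 alone.

How it is judged:
By the outcome, as a careful person would: the job done as asked, in the order asked, and still so for the second after the job is handed in, with the robot touching nothing.
It also fails if it takes over 64 s, if anything falls off the work surface, if the arm or the gripper's body presses on something with over 40 N, if the wrist force passes 120 N, or if a joint passes its speed limit or range.

### The arm

A 6-joint arm with a two-finger parallel gripper is mounted at the origin on the work surface. World frame = base frame: x ahead of the robot, y to its left, z up, the work surface at z = 0. Lengths are in m, angles in rad, forces in N, time in s.
With the tool pointing down it reaches from about 0.35 to 0.85 m from the base axis. Payload 8.1 kg.
Tool frame: the origin (TCP) lies midway between the tips of the shut fingers; the grasp point (between the pads) lies 19 mm behind it (manip.grip_point_offset is the distance from the TCP to the grasp point, in m); z points along the fingers, y is the line along which they close (so a half turn about z gives the same grasp; the last joint's range is limited). The gripper opens to 85 mm and grips with 20 to 120 N. Pads are 22 mm wide; open, the fingers measure 114 mm over their backs; the gripper's body (76 mm by 85 mm) begins 54 mm behind the grasp point. The pads swing forward as they close: fully open they stand 13 mm farther back than shut.
Start: joints at [1.226, 0.13, 1.488, -0, 1.523, -0.085], TCP at [0.154, 0.58, 0.231] pointing down, gripper open.
Joint ranges: [-2.96, 2.96], [-0.89, 2.26], [0.02, 2.5], [-1.34, 4.48], [0, 2.73], [-2.66, 2.66]. Speed limits (rad/s): [2.39, 2.39, 2.79, 3.14, 3.14, 3.14].

### API

Orientations are given as a rotation vector (axis times angle).
In Python, from plant import manip gives the robot as it stands.
- The arm moves only by the tool servo_tool, never from a script. Its argument "plan" is a list of rows, each an object of numbers: "x", "y", "z": the shift along the tool's x, y, z in mm; "spin": the turn about the tool's z in rad. In form: [{"x": .., "y": .., "z": .., "spin": ..}, ...]. A call has 1 to 5 rows; each row is the pose to reach, as a shift and turn from the pose commanded when the call began, along the tool's axes at that moment; what a row does not reach only later rows make up. A row lasts 1/8 s, in which the tool goes at most 62.5 mm and 10.7 degrees, less where a joint would pass 70% of its speed; a pose out of reach is approached as far as the arm can. A call with a gripper value outside its range is refused whole. "hand" is the finger opening in mm, from 0 to 85.4, set as the call begins (left out, the last holds). The fingers move at their own pace and stop on an object; "force" is the grip in N (left out, the last holds). Time passes only in rows, so rows that repeat a pose let the fingers close. It gives the time, the measured TCP pose, the force, the opening and the grip force at its end, in the units of the state.
- manip.state(): the state, without advancing time (a new reading comes with each control period).
- manip.grab_frame(name): name is "side" or "top"; returns a dict with "image" (384x512x3 uint8, red, green, blue), "mtx" (3x3 intrinsics, pixels), "xyz" and "orientation" of the camera in the world. Camera axes: x right, y down, z forward; pixel columns grow to the right and rows downward; lengths in m; the calibration is good to about 2 mm. A picture is of the moment at which its call begins. There is no depth.
- manip.finish_job(): hands the job in; it is judged then, once.
Trained networks look in the newest picture that a camera, given by its name, has taken for a name from the list of things; names that differ only in an ending like _2 or _b are one class to them, and where a whole thing is asked for, a point or a joint stands for the part that bears it (a point fixed in the world has none). Each returns a list of dicts, best first, with "confidence" (0 to 1); they miss things now and then, are a little off and sometimes report something else, mostly with a low value. They report only what shows in the picture. A call takes as long as a camera call. They do not tell look-alikes from the thing itself.
- manip.outline_of(camera, query): "mask" (384x512 bool, what is visible of it) and "point" ([row, column] in pixels, amid what is visible of it).
- manip.tip_of(camera, query): "point" ([row, column] in pixels: a listed point, or the origin of a listed thing).
The state is a dict: "clock": time; "q": joint angles; "qd": joint speeds; "joint_efforts": joint torques, N m; "ee_pos": TCP position; "orientation": TCP orientation; "wrist_force": force on the tool from outside, world axes, zero at the start; "torque": the same for the moment, N m; "opening": finger opening in m; "grasp_force": force on a finger pad.
Only numpy, scipy, OpenCV 4.12 (cv2) and the standard library are available. Lean on these libraries where they do the work, as an engineer would, in place of code of your own. Each camera call takes 0.05 s, during which the arm holds its last target. There are 200 camera calls.

## Working session

There is one attempt and no reset: what is moved stays moved. The work goes in short steps, Python scripts to look and compute and a tool call to move; the robot and the scene stay as the last step left them, time stands still between calls to the robot, and variables do not carry over. Pictures are saved under pics/ and viewed, at most 10 in all, crops included, and the job is handed in when it is done.

Besides the shell and the picture viewer there is one more tool, called after "Emit:" in YAML: its name, and indented under it one key for each argument. servo_tool: Moves the arm, as the interface text tells. Its arguments: {"type":"object","properties":{"plan":{"type":"array"},"hand":{"type":"number"},"force":{"type":"number"}},"required":["plan"]}

```bash
mkdir -p pics; ls; cat > h.py <<'E'
import numpy as np, cv2
from scipy.spatial.transform import Rotation as R
from plant import manip
def rot(o):
    o=np.array(o,float); return o if o.shape==(3,3) else R.from_rotvec(o).as_matrix()
def ray(f,p):
    d=np.linalg.inv(f["mtx"])@[p[1],p[0],1.]; return np.array(f["xyz"]),rot(f["orientation"])@d
def atz(f,p,z):
    o,d=ray(f,p); return o+d*(z-o[2])/d[2]
def proj(f,P):
    c=rot(f["orientation"]).T@(np.array(P)-f["xyz"]); u=np.array(f["mtx"])@c; return u[1]/u[2],u[0]/u[2]
def save(f,n): cv2.imwrite("pics/"+n,cv2.cvtColor(f["image"],cv2.COLOR_RGB2BGR))
def tri(f1,p1,f2,p2):
    o1,d1=ray(f1,p1);o2,d2=ray(f2,p2)
    s=np.linalg.lstsq(np.c_[d1,-d2],o2-o1,rcond=None)[0]
    a,b=o1+s[0]*d1,o2+s[1]*d2; return (a+b)/2,np.linalg.norm(a-b)
E
python3 - <<'E'
from h import *
np.set_printoptions(precision=4,suppress=True)
s=manip.state(); print({k:np.round(s[k],3) for k in s})
for c in("top","side"):
    f=manip.grab_frame(c); save(f,c+"0.png"); print(c,f["xyz"],f["orientation"],f["mtx"])
    for q in("tube_1","gauge","pin_tip","pin_shoulder","bin"):
        for d in manip.tip_of(c,q): print(q,np.round(d["point"],1),round(d["confidence"],2),atz(f,d["point"],{"pin_tip":.112,"pin_shoulder":.112}.get(q,0)))
    for d in manip.outline_of(c,"tube_1"): print("mask",np.round(d["point"],1),d["confidence"],d["mask"].sum())
E
```

```text
pics
{'clock': np.float64(0.0), 'q': array([ 1.226,  0.131,  1.489,  0.   ,  1.523, -0.085]), 'qd': array([ 0.001, -0.001,  0.001,  0.   ,  0.003,  0.   ]), 'joint_efforts': array([  0.001, -56.939, -50.056,  -0.   ,   0.015,   0.   ]), 'ee_pos': array([0.154, 0.579, 0.23 ]), 'orientation': array([-0.407, -3.115,  0.003]), 'wrist_force': array([ 0.508,  0.167, -0.433]), 'torque': array([-0.02 ,  0.024,  0.05 ]), 'grasp_force': np.float64(0.0), 'opening': np.float64(0.085)}
top [0.3461 0.0413 1.1357] [-2.1333  2.1491 -0.1871] [[395.7699   0.     265.5902]
 [  0.     395.7699 191.8109]
 [  0.       0.       1.    ]]
tube_1 [274.3 191.5] 0.88 [0.3    0.2379 0.    ]
tube_1 [214.8 189.4] 0.73 [0.4678 0.2477 0.    ]
tube_1 [278.7 136.2] 0.64 [0.2893 0.3921 0.    ]
tube_1 [208.1 146.1] 0.61 [0.488  0.3726 0.    ]
gauge [159.  270.1] 0.84 [0.6313 0.0139 0.    ]
pin_tip [190.1 267.4] 0.68 [0.5194 0.0246 0.112 ]
pin_shoulder [159.8 270.1] 0.8 [0.601  0.0167 0.112 ]
bin [214.1 372. ] 0.83 [ 0.466  -0.2789  0.    ]
mask [279.3 137.5] 0.83 879
mask [215.7 187.4] 0.75 829
mask [209.2 145.3] 0.7 841
mask [273.3 196.3] 0.68 821
side [-0.0265 -0.7891  0.6516] [-2.0159  0.6272 -0.343 ] [[416.7413   0.     254.3904]
 [  0.     416.7413 194.6331]
 [  0.       0.       1.    ]]
tube_1 [166.6 192.9] 0.94 [0.5342 0.4486 0.    ]
tube_1 [205.4 153.9] 0.84 [0.3166 0.2773 0.    ]
tube_1 [186.1 130.4] 0.79 [0.3006 0.4379 0.    ]
tube_1 [182.5 201.9] 0.71 [0.5039 0.3228 0.    ]
tube_1 [166.5 256.7] 0.62 [ 0.7194  0.316  -0.    ]
gauge [213.6 287.8] 0.85 [0.6175 0.007  0.    ]
pin_tip [188.7 254.9] 0.73 [0.5115 0.0179 0.112 ]
pin_shoulder [177.1 281.1] 0.79 [0.6086 0.0305 0.112 ]
bin [289.9 315.4] 0.85 [ 0.472  -0.2788  0.    ]
mask [167.  191.5] 0.86 545
mask [183.4 132.9] 0.81 470
mask [207.3 153.5] 0.74 546
mask [183.  198.7] 0.61 672
```

```bash
python3 - <<'E'
import cv2
a=cv2.imread("pics/top0.png");cv2.imwrite("pics/t0.png",cv2.resize(a,(800,600),interpolation=cv2.INTER_CUBIC))
a=cv2.imread("pics/side0.png");cv2.imwrite("pics/s0.png",cv2.resize(a,(800,600),interpolation=cv2.INTER_CUBIC))
E
```

```text
(no output)
```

View pics/t0.png

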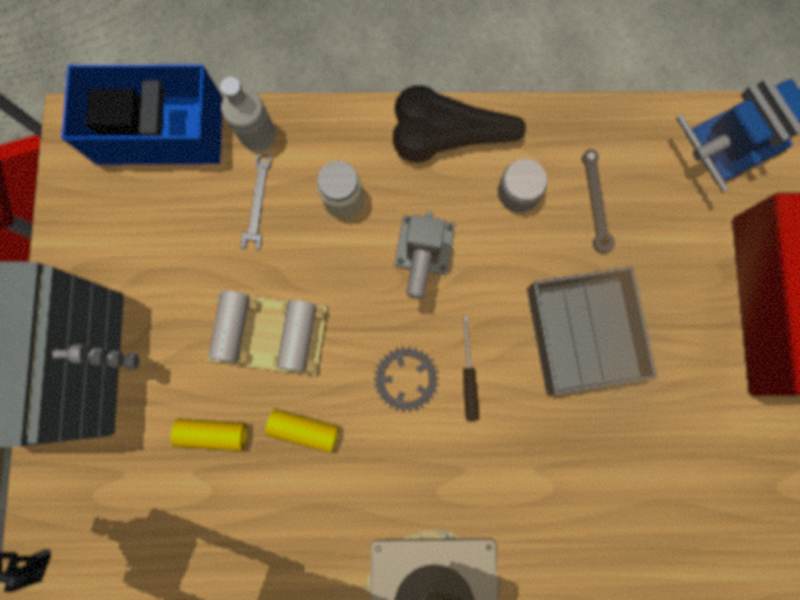

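View pics/s0.png

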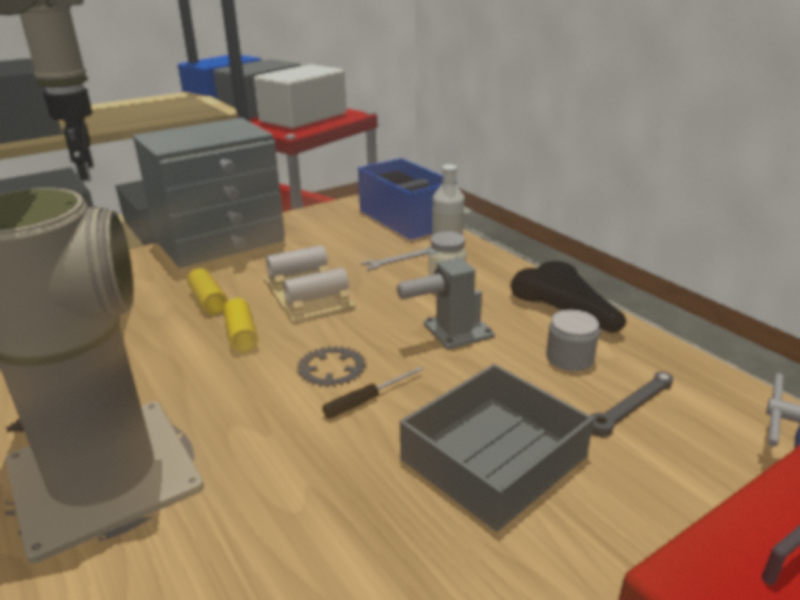

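```bash
cat > fit.py <<'E'
from h import *
from scipy.optimize import least_squares
def cyl(x,y,z,yaw,L=.12,r=.025):
    t=np.linspace(0,2*np.pi,40); a=np.array([np.cos(yaw),np.sin(yaw),0]); b=np.array([-a[1],a[0],0])
    c=r*(np.cos(t)[:,None]*b+np.sin(t)[:,None]*[0,0,1])
    return np.r_[c+a*L/2,c-a*L/2]+[x,y,z]
def feat(f,P):
    h=cv2.convexHull(np.array([proj(f,p)[::-1] for p in P],np.float32)); m=cv2.moments(h)
    return mom(m)
def mom(m):
    th=.5*np.arctan2(2*m["mu11"],m["mu20"]-m["mu02"]); return np.array([m["m10"]/m["m00"],m["m01"]/m["m00"],th])
def mfeat(mask):
    return mom(cv2.moments(mask.astype(np.uint8),True))
def fit(views,x0):
    def res(v):
        out=[]
        for f,m in views:
            d=feat(f,cyl(*v))-m; d[2]=np.sin(d[2])*20; out+=list(d)
        return out
    s=least_squares(res,x0,x_scale=[.01,.01,.01,.05]); return s.x,s.fun
E
python3 - <<'E'
from fit import *
np.set_printoptions(precision=4,suppress=True)
F={};M={}
for c in("top","side"):
    F[c]=manip.grab_frame(c); M[c]=[(d["point"],mfeat(d["mask"])) for d in manip.outline_of(c,"tube_1")]
for n,t,s in(("A",(215,188),(183,200)),("B",(209,145),(167,192))):
    v=[(F[c],min(M[c],key=lambda m:np.hypot(*(np.array(m[0])-p)))[1]) for c,p in(("top",t),("side",s))]
    print(n,*fit(v,[.47,.25,.06,0]))
print("tip", [ (d["point"],d["confidence"]) for c in F for d in manip.tip_of(c,"pin_tip")[:1]])
P={}
for q in("pin_tip","pin_shoulder","gauge","bin"):
    p=[manip.tip_of(c,q)[0]["point"] for c in F]; print(q,tri(F["top"],p[0],F["side"],p[1]))
ims=[]
for c,p,w in(("top",(170,268),50),("side",(195,275),50)):
    ims.append(cv2.resize(F[c]["image"][p[0]-w:p[0]+w,p[1]-w:p[1]+w],(400,400),interpolation=cv2.INTER_CUBIC))
save({"image":np.hstack(ims)},"g.png")
m=manip.outline_of("top","bin")[0]["mask"].astype(np.uint8); r=cv2.minAreaRect(cv2.findNonZero(m))
b=cv2.boxPoints(r); print("bin",r,[atz(F["top"],q[::-1],.07) for q in b])
E
```

```text
A [ 0.5166  0.3943 -0.0429  0.4362] [-2.9695 -7.9025 11.1569 -5.602   2.2665 -7.2656]
B [ 0.4804  0.3571  0.0499 -0.1206] [ 0.1568  0.2333 -0.2417  0.1065 -0.045  -0.6247]
tip [([191.0, 266.4], 0.92), ([190.9, 255.1], 0.85)]
pin_tip (array([0.5188, 0.0273, 0.0987]), np.float64(0.0009398936766482156))
pin_shoulder (array([0.5973, 0.0183, 0.1206]), np.float64(0.0004508575276865553))
gauge (array([0.6273, 0.0103, 0.0013]), np.float64(0.0028214721088221624))
bin (array([ 0.4699, -0.2823, -0.0006]), np.float64(0.0013522393120022273))
bin ((378.2973327636719, 210.7837677001953), (74.30833435058594, 72.66434478759766), 80.53767395019531) [array([ 0.5531, -0.1659,  0.07  ]), array([ 0.5855, -0.3658,  0.07  ]), array([ 0.384 , -0.3852,  0.07  ]), array([ 0.3539, -0.1911,  0.07  ])]
```

View pics/g.png

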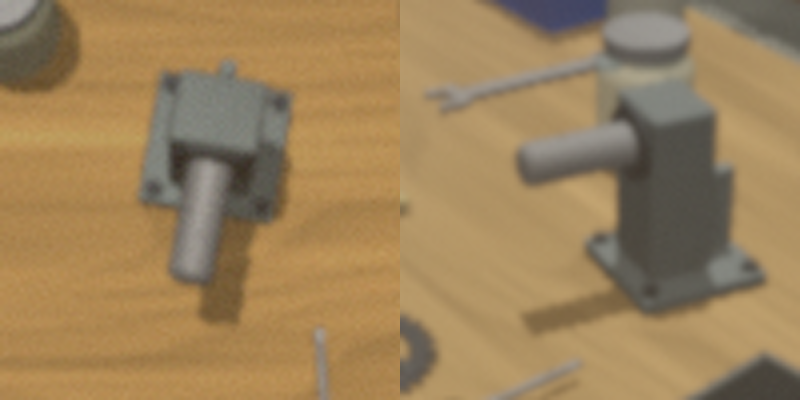

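```bash
cat > sil.py <<'E'
from fit import *
from scipy.optimize import minimize
K=8
def chroma(f):
    i=f["image"].astype(np.float32); c=(i[...,0]-i[...,2])/(i.sum(2)+30); return np.clip(c,0,.25)
def score(v,fs,L,r,pin):
    tot=0
    x,y,z,yaw=v
    if pin: x,y=x+L/2*np.cos(yaw),y+L/2*np.sin(yaw)
    for f,C in fs:
        p=np.array([proj(f,q)[::-1] for q in cyl(x,y,z,yaw,L,r)],np.float32)
        h=cv2.convexHull(p)[:,0]; o=np.floor(h.min(0))-6; n=np.ceil(h.max(0)-o).astype(int)+6
        o=o.astype(int); sub=cv2.resize(C[o[1]:o[1]+n[1],o[0]:o[0]+n[0]],None,fx=K,fy=K,interpolation=cv2.INTER_LINEAR)
        m=np.zeros(sub.shape,np.uint8); cv2.fillConvexPoly(m,np.round(((h-o+.5)*K-.5)*16).astype(int),255,cv2.LINE_AA,4)
        ring=cv2.dilate(m,np.ones((2*K*2+1,)*2,np.uint8))-m
        inner=m
        tot+=sub[inner>127].mean()-sub[ring>127].mean()
    return tot
def sfit(x0,fs,L=.12,r=.025,pin=False,fixz=None):
    g=(lambda v:[v[0],v[1],fixz,v[2]]) if fixz else (lambda v:v)
    x0=np.array([x0[0],x0[1],x0[3]] if fixz else x0)
    st=np.array([.01,.01,.1] if fixz else [.01,.01,.01,.1])
    s=minimize(lambda v:score(g(v),fs,L,r,pin),x0,method="Nelder-Mead",options=dict(initial_simplex=np.r_[[x0],x0+np.diag(st)],xatol=2e-4,fatol=1e-5,maxiter=300))
    return np.array(g(s.x)),s.fun
E
python3 - <<'E'
from sil import *
np.set_printoptions(precision=4,suppress=True)
fs=[(f,chroma(f)) for f in map(manip.grab_frame,("top","side"))]
A0=[.46,.24,.05,-.12];B0=[.48,.357,.05,-.12];G0=[.518,.025,.112,-.12]
for n,x0,k in(("A",A0,{}),("B",B0,{}),("pin",G0,dict(L=.08,r=.0155,pin=True))):
    print(n,"both",*sfit(x0,fs,**k)); z=.112 if n=="pin" else .05
    for i in(0,1): print("   ",i,*sfit(x0,[fs[i]],fixz=z,**k))
E
```

```text
A both [ 0.4628  0.2385  0.0507 -0.1379] -0.19618721306324005
    0 [ 0.4626  0.2389  0.05   -0.1419] -0.12863530218601227
    1 [ 0.4646  0.2394  0.05   -0.1019] -0.06786925345659256
B both [ 0.4798  0.3571  0.0536 -0.1452] -0.2302364706993103
    0 [ 0.4798  0.3584  0.05   -0.1489] -0.14566977322101593
    1 [ 0.4834  0.3632  0.05   -0.1273] -0.08408452570438385
pin both [ 0.5195  0.0311  0.1126 -0.181 ] -0.1690998077392578
    0 [ 0.5189  0.0315  0.112  -0.1902] -0.09330511093139648
    1 [ 0.522   0.031   0.112  -0.1409] -0.07656881213188171
```

```bash
cat > go.py <<'E'
from h import *
import sys
def go(x,y,z,yaw=None,quiet=False):
    """yaw: world heading of the tube/gauge axis; tool y set across it"""
    s=manip.state(); Rm=rot(s["orientation"]); d=Rm.T@(np.array([x,y,z])-s["ee_pos"])*1000
    ty=np.arctan2(Rm[1,1],Rm[0,1]); sp=0 if yaw is None else -(yaw+np.pi/2-ty)
    sp=(sp+np.pi/2)%np.pi-np.pi/2
    print("xyz mm",np.round(d,1),"spin",round(sp,3))
E
python3 - <<'E'
from go import *
go(.25,.42,.2,-.142); go(.463,.2385,.15,-.142); go(.463,.2385,.029,-.142)
E
```

```text
xyz mm [-133.7 -129.9   31.3] spin -0.118
xyz mm [-386.2 -250.6   81.3] spin -0.118
xyz mm [-386.2 -250.6  202.3] spin -0.118
```

Emit:
servo_tool:
  plan:
    - {"x":-40,"y":-45,"z":10,"spin":0}
    - {"x":-80,"y":-87,"z":20,"spin":-0.06}
    - {"x":-134,"y":-120,"z":31,"spin":-0.118}
    - {"x":-190,"y":-150,"z":40,"spin":-0.118}
    - {"x":-245,"y":-180,"z":50,"spin":-0.118}
  hand: 85

```text
clock: 2.17
ee_pos: [0.3427, 0.3446, 0.1821]
orientation: [0.222, 3.133, 0.001]
wrist_force: [0.3, 1.2, 0.8]
opening: 0.0853
grasp_force: 0.0
```

```bash
python3 - <<'E'
from go import *
go(.463,.2385,.12,-.142); go(.463,.2385,.029,-.142); print(manip.state()["clock"])
E
```

```text
xyz mm [-134.   -88.2   62.2] spin 0.001
xyz mm [-133.9  -88.3  153.2] spin 0.001
2.175
```

Emit:
servo_tool:
  plan:
    - {"x":-50,"y":-33,"z":20}
    - {"x":-100,"y":-66,"z":40}
    - {"x":-134,"y":-88,"z":62}
    - {"x":-134,"y":-88,"z":80}
    - {"x":-134,"y":-88,"z":80}

```text
$.plan[0]: bad value
```

```bash
python3 - <<'E'
from go import *
go(.463,.2385,.029,-.142)
f=manip.grab_frame("top");g=manip.grab_frame("side")
save({"image":np.hstack([cv2.resize(f["image"][160:260,120:220],(400,400)),cv2.resize(g["image"][120:220,150:250],(400,400))])},"p1.png")
E
```

```text
xyz mm [-133.9  -88.3  153.2] spin 0.001
```

View pics/p1.png

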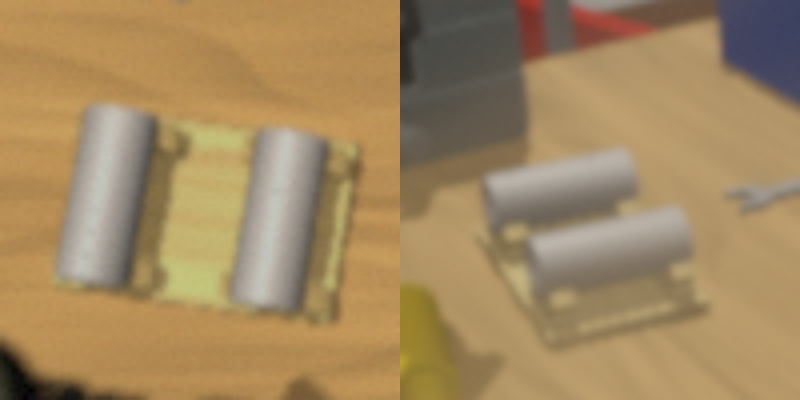

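Both tubes rest on end blocks over a low base plate, at zoomed (105,195) and (280,220); the middle is free for the fingers. Every row needs all four keys.

Emit:
servo_tool:
  plan:
    - {"x":-50,"y":-33,"z":20,"spin":0}
    - {"x":-100,"y":-66,"z":40,"spin":0}
    - {"x":-134,"y":-88,"z":62,"spin":0}
    - {"x":-134,"y":-88,"z":80,"spin":0}
    - {"x":-134,"y":-88,"z":80,"spin":0}

```text
clock: 2.9
ee_pos: [0.4599, 0.2399, 0.1002]
orientation: [-0.223, -3.13, 0.002]
wrist_force: [0.2, -0.7, 0.4]
opening: 0.0851
grasp_force: 0.0
```

```bash
python3 - <<'E'
from go import *
go(.463,.2385,.029,-.142)
E
```

```text
xyz mm [-3.5 -0.9 71.2] spin -0.0
```

Emit:
servo_tool:
  plan:
    - {"x":0,"y":0,"z":30,"spin":0}
    - {"x":0,"y":0,"z":55,"spin":0}
    - {"x":0,"y":0,"z":71,"spin":0}
    - {"x":0,"y":0,"z":71,"spin":0}

```text
clock: 3.4
ee_pos: [0.4606, 0.2404, 0.0304]
orientation: [-0.22, -3.132, 0.001]
wrist_force: [-0.1, -0.5, 0.4]
opening: 0.0849
grasp_force: 0.0
```

Emit:
servo_tool:
  plan:
    - {"x":0,"y":0,"z":0,"spin":0}
    - {"x":0,"y":0,"z":0,"spin":0}
    - {"x":0,"y":0,"z":0,"spin":0}
    - {"x":0,"y":0,"z":0,"spin":0}
    - {"x":0,"y":0,"z":0,"spin":0}
  hand: 40
  force: 40

```text
clock: 4.03
ee_pos: [0.4624, 0.2378, 0.0326]
orientation: [0.223, 3.133, -0.005]
wrist_force: [-4.8, -13.4, 12.8]
opening: 0.0495
grasp_force: 42.7
```

Emit:
servo_tool:
  plan:
    - {"x":0,"y":0,"z":-15,"spin":0}
    - {"x":0,"y":0,"z":-40,"spin":0}
    - {"x":0,"y":0,"z":-70,"spin":0}
    - {"x":0,"y":0,"z":-75,"spin":0}
    - {"x":0,"y":0,"z":-75,"spin":0}
  force: 60

```text
clock: 4.65
ee_pos: [0.4619, 0.24, 0.1061]
orientation: [0.222, 3.133, 0.001]
wrist_force: [-1.7, -0.7, -3.5]
opening: 0.0492
grasp_force: 64.0
```

```bash
python3 - <<'E'
from go import *
from sil import *
np.set_printoptions(precision=4,suppress=True)
s=manip.state(); print(s["ee_pos"],s["wrist_force"],s["torque"])
F=[manip.grab_frame(c) for c in("top","side")]; f=F[1]
print("side only z fixed", sfit([.462,.239,.13,-.142],[(f,chroma(f))],fixz=s["ee_pos"][2]+.0195))
for q in F: print([ (d["point"],d["confidence"]) for d in manip.tip_of("top" if q is F[0] else "side","tube_1")[:5]], proj(q,s["ee_pos"]+[0,0,.019]))
yaw=-.185; c,sn=np.cos(yaw),np.sin(yaw); tip=np.array([.5192,.031])
p=tip-np.array([c,sn])*(.06+.03); print(p); go(*p,s["ee_pos"][2],yaw)
save({"image":cv2.resize(f["image"][100:250,140:340],(800,600))},"p2.png")
E
```

```text
[0.4619 0.24   0.1061] [-1.713  -0.6961 -3.4557] [ 0.0191 -0.0148 -0.026 ]
side only z fixed (array([ 0.4578,  0.229 ,  0.1256, -0.023 ]), np.float64(-0.054594241082668304))
[([275.1, 193.4], 0.88), ([210.1, 181.9], 0.76), ([279.7, 134.0], 0.74), ([208.7, 144.6], 0.49)] (np.float64(211.89785745658483), np.float64(183.55560256513792))
[([162.7, 197.0], 0.93), ([206.0, 152.5], 0.82), ([185.2, 130.4], 0.7), ([167.5, 188.7], 0.68)] (np.float64(160.05131869784586), np.float64(199.1621540574316))
[0.4307 0.0476]
xyz mm [   2.6 -194.3   -1.4] spin 0.043
```

View pics/p2.png

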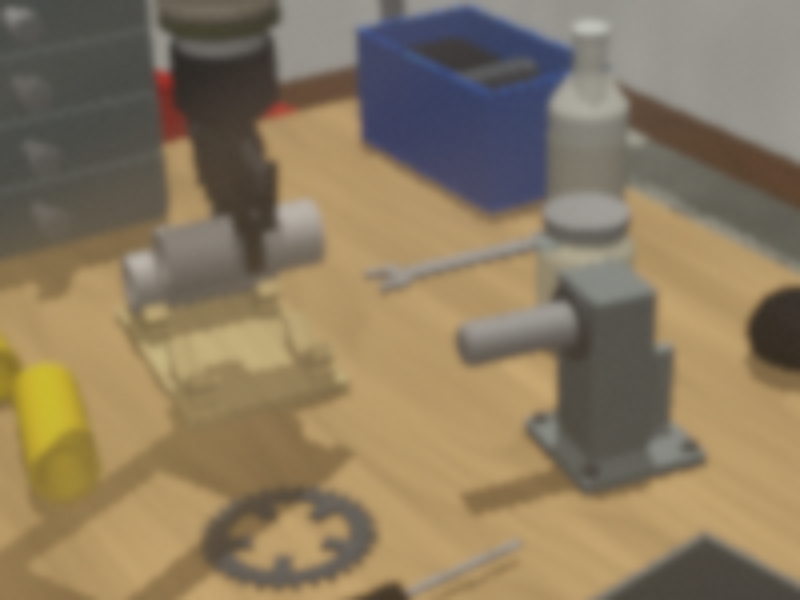

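Emit:
servo_tool:
  plan:
    - {"x":3,"y":-48,"z":0,"spin":0.01}
    - {"x":3,"y":-100,"z":4,"spin":0.02}
    - {"x":3,"y":-150,"z":8,"spin":0.043}
    - {"x":3,"y":-194,"z":12,"spin":0.043}
    - {"x":3,"y":-194,"z":12,"spin":0.043}

```text
clock: 5.48
ee_pos: [0.4301, 0.0458, 0.0927]
orientation: [-0.296, -3.126, 0.001]
wrist_force: [-0.4, 0.5, -1.9]
opening: 0.049
grasp_force: 64.1
```

Emit:
servo_tool:
  plan:
    - {"x":0,"y":0,"z":0,"spin":0}
    - {"x":0,"y":0,"z":0,"spin":0}

```text
clock: 5.72
ee_pos: [0.4314, 0.0491, 0.0939]
orientation: [-0.288, -3.128, -0.0]
wrist_force: [-0.0, 0.2, -2.0]
opening: 0.049
grasp_force: 64.1
```

```bash
python3 - <<'E'
from go import *
from sil import *
np.set_printoptions(precision=4,suppress=True)
s=manip.state(); print(s["ee_pos"],s["wrist_force"],s["torque"])
yaw=-.185; c,sn=np.cos(yaw),np.sin(yaw); tip=np.array([.5192,.031])
p=tip-np.array([c,sn])*(.06+.03); go(*p,.094,yaw)
ims=[]
for cam in("top","side"):
    f=manip.grab_frame(cam); print(proj(f,np.r_[p,.112]),[(d["point"],d["confidence"]) for d in manip.tip_of(cam,"tube_1")],[(d["point"],d["confidence"]) for d in manip.tip_of(cam,"pin_tip")])
    r,k=map(int,proj(f,[.5,.033,.112])); ims.append(cv2.resize(f["image"][r-45:r+45,k-45:k+45],(400,400),interpolation=cv2.INTER_CUBIC))
save({"image":np.hstack(ims)},"p3.png")
E
```

```text
[0.4314 0.0491 0.0939] [-0.045   0.1536 -2.006 ] [-0.0045  0.0719 -0.0055]
xyz mm [ 0.4 -1.6 -0.1] spin 0.001
(np.float64(223.94407936929005), np.float64(258.8199801049999)) [([280.1, 134.6], 0.94), ([209.5, 145.2], 0.84), ([274.2, 194.9], 0.6), ([226.0, 259.1], 0.5), ([130.8, 380.2], 0.17)] [([187.3, 267.8], 0.88)]
(np.float64(192.95336900968007), np.float64(223.0646121886197)) [([206.4, 153.6], 0.82), ([165.6, 193.7], 0.77), ([193.9, 220.9], 0.72), ([185.8, 130.2], 0.72)] [([189.2, 251.4], 0.95)]
```

View pics/p3.png

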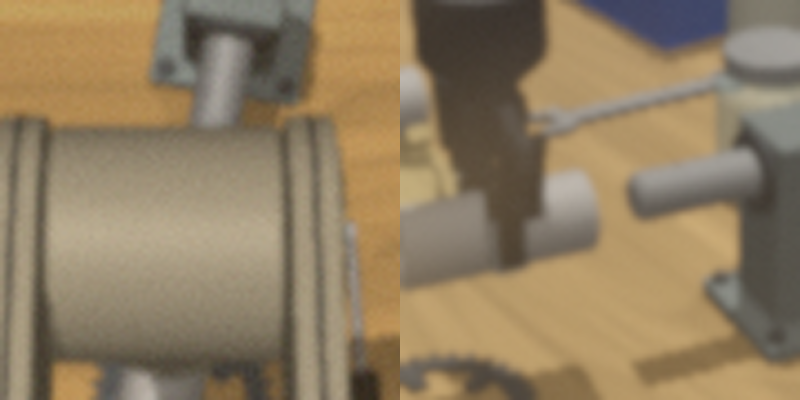

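Emit:
servo_tool:
  plan:
    - {"x":-12,"y":-1.5,"z":0,"spin":0}
    - {"x":-24,"y":-1.5,"z":0,"spin":0}
    - {"x":-31,"y":-1.5,"z":0,"spin":0}
    - {"x":-36,"y":-1.5,"z":0,"spin":0}
    - {"x":-40,"y":-1.5,"z":0,"spin":0}

```text
clock: 6.65
ee_pos: [0.4708, 0.0393, 0.0941]
orientation: [-0.29, -3.128, -0.0]
wrist_force: [-1.5, 1.0, -0.7]
opening: 0.0489
grasp_force: 64.3
```

Emit:
servo_tool:
  plan:
    - {"x":0,"y":0,"z":0,"spin":0}

```text
clock: 6.78
ee_pos: [0.4709, 0.0393, 0.0942]
orientation: [0.29, 3.127, 0.0]
wrist_force: [-0.0, -0.0, -1.0]
opening: 0.0486
grasp_force: 64.4
```

```bash
cat > st.py <<'E'
from h import *
np.set_printoptions(precision=4,suppress=True)
s=manip.state(); Rm=rot(s["orientation"]); print("tool-frame F",Rm.T@s["wrist_force"],"T",Rm.T@s["torque"],"yaw",np.arctan2(Rm[1,1],Rm[0,1])-np.pi/2)
g=np.array([.5192,.031])+.11*np.array([np.cos(-.185),np.sin(-.185)]); v=s["ee_pos"][:2]-g
print("pos",s["ee_pos"],"dist along -x",-(v[0]*np.cos(.185)-v[1]*np.sin(.185)),"lat",v[0]*np.sin(.185)+v[1]*np.cos(.185),s["clock"])
E
python3 st.py
```

```text
tool-frame F [ 0.0101 -0.0447  0.9543] T [-0.0188 -0.2683 -0.027 ] yaw -0.18488793968645112
pos [0.4709 0.0393 0.0942] dist along -x 0.1589743171302022 lat -0.0006902710399255413 6.775
```

Emit:
servo_tool:
  plan:
    - {"x":-4,"y":0,"z":-1,"spin":0}
    - {"x":-8,"y":0,"z":-1,"spin":0}
    - {"x":-12,"y":0,"z":-1,"spin":0}
    - {"x":-16,"y":0,"z":-1,"spin":0}
    - {"x":-16,"y":0,"z":-1,"spin":0}

```text
clock: 7.4
ee_pos: [0.4864, 0.0364, 0.0949]
orientation: [-0.29, -3.128, -0.0]
wrist_force: [-0.9, 1.0, -2.4]
opening: 0.0489
grasp_force: 64.3
```

```bash
python3 st.py
```

```text
tool-frame F [1.063  0.8337 2.448 ] T [ 0.0276  0.0279 -0.0016] yaw -0.1848482779170868
pos [0.4864 0.0364 0.0949] dist along -x 0.14328364253806153 lat -0.0006991971146426204 7.4
```

Emit:
servo_tool:
  plan:
    - {"x":-4,"y":0,"z":0,"spin":0}
    - {"x":-8,"y":0,"z":0,"spin":0}
    - {"x":-12,"y":0,"z":0,"spin":0}
    - {"x":-15,"y":0,"z":0,"spin":0}
    - {"x":-15,"y":0,"z":0,"spin":0}

```text
clock: 8.02
ee_pos: [0.5011, 0.0337, 0.095]
orientation: [-0.29, -3.128, 0.0]
wrist_force: [0.2, 0.8, -1.6]
opening: 0.049
grasp_force: 64.3
```

```bash
python3 st.py
```

```text
tool-frame F [-0.0919  0.7886  1.6242] T [ 0.0435  0.0092 -0.0019] yaw -0.184828697253534
pos [0.5011 0.0337 0.095 ] dist along -x 0.1282722329374717 lat -0.0007043691790419443 8.025
```

Nearly free. On through the critical region in small steps.

Emit:
servo_tool:
  plan:
    - {"x":-3,"y":0,"z":0,"spin":0}
    - {"x":-6,"y":0,"z":0,"spin":0}
    - {"x":-9,"y":0,"z":0,"spin":0}
    - {"x":-12,"y":0,"z":0,"spin":0}
    - {"x":-12,"y":0,"z":0,"spin":0}

```text
clock: 8.65
ee_pos: [0.5129, 0.0315, 0.095]
orientation: [0.29, 3.128, -0.0]
wrist_force: [-0.6, -0.1, -2.0]
opening: 0.0486
grasp_force: 64.3
```

```bash
python3 st.py
```

```text
tool-frame F [ 0.5446 -0.2015  1.9973] T [ 0.021  -0.0132 -0.0072] yaw -0.1848709786503513
pos [0.5129 0.0315 0.095 ] dist along -x 0.11627966104404037 lat -0.0006923074754595811 8.65
```

Emit:
servo_tool:
  plan:
    - {"x":-3,"y":0,"z":0,"spin":0}
    - {"x":-6,"y":0,"z":0,"spin":0}
    - {"x":-9,"y":0,"z":0,"spin":0}
    - {"x":-11,"y":0,"z":0,"spin":0}
    - {"x":-11,"y":0,"z":0,"spin":0}

```text
clock: 9.28
ee_pos: [0.5236, 0.0295, 0.095]
orientation: [0.29, 3.128, 0.0]
wrist_force: [-0.1, 0.2, -3.1]
opening: 0.0486
grasp_force: 64.3
```

```bash
python3 st.py
```

```text
tool-frame F [0.1708 0.2205 3.103 ] T [-0.0325  0.0261 -0.0205] yaw -0.1848737595991783
pos [0.5236 0.0295 0.095 ] dist along -x 0.10535583095901419 lat -0.0006970518197076843 9.275
```

Emit:
servo_tool:
  plan:
    - {"x":-3,"y":0,"z":0,"spin":0}
    - {"x":-6,"y":0,"z":0,"spin":0}
    - {"x":-9,"y":0,"z":0,"spin":0}
    - {"x":-12,"y":0,"z":0,"spin":0}
    - {"x":-12,"y":0,"z":0,"spin":0}

```text
clock: 9.9
ee_pos: [0.5355, 0.0272, 0.095]
orientation: [0.29, 3.128, -0.0]
wrist_force: [-0.1, 0.7, -2.9]
opening: 0.0491
grasp_force: 64.3
```

Emit:
servo_tool:
  plan:
    - {"x":-1,"y":0,"z":0,"spin":0}
    - {"x":-2,"y":0,"z":0,"spin":0}
    - {"x":-3,"y":0,"z":0,"spin":0}
    - {"x":-4,"y":0,"z":0,"spin":0}
    - {"x":-4,"y":0,"z":0,"spin":0}

```text
clock: 10.52
ee_pos: [0.5384, 0.0267, 0.0947]
orientation: [-0.29, -3.126, -0.0]
wrist_force: [-5.6, 0.6, -0.1]
opening: 0.0488
grasp_force: 64.5
```

```bash
python3 st.py
```

```text
tool-frame F [ 5.6402 -0.406   0.1458] T [-0.0114  0.6014 -0.0584] yaw -0.1847036753548359
pos [0.5384 0.0267 0.0947] dist along -x 0.09031394846634888 lat -0.0007183056272004745 10.525
```

Emit:
servo_tool:
  plan:
    - {"x":-1,"y":0,"z":0.5,"spin":0}
    - {"x":-2,"y":0,"z":1,"spin":0}
    - {"x":-2,"y":0,"z":1,"spin":0}

```text
clock: 10.9
ee_pos: [0.5384, 0.0267, 0.0942]
orientation: [-0.288, -3.122, 0.0]
wrist_force: [-21.8, 1.5, 13.6]
opening: 0.0487
grasp_force: 66.2
```

Emit:
servo_tool:
  plan:
    - {"x":0,"y":0,"z":0,"spin":0}
    - {"x":0,"y":0,"z":0,"spin":0}
    - {"x":0,"y":0,"z":0,"spin":0}
    - {"x":0,"y":0,"z":0,"spin":0}
  hand: 85

```text
clock: 11.4
ee_pos: [0.5414, 0.0261, 0.0941]
orientation: [0.29, 3.128, -0.0]
wrist_force: [-0.1, 0.4, -0.2]
opening: 0.0849
grasp_force: 0.0
```

```bash
python3 st.py
```

```text
tool-frame F [0.1536 0.3563 0.2388] T [-0.0238 -0.0001 -0.0173] yaw -0.18484406144256127
pos [0.5414 0.0261 0.0941] dist along -x 0.08726685872284626 lat -0.0006866450329998958 11.4
```

Emit:
servo_tool:
  plan:
    - {"x":0,"y":0,"z":-20,"spin":0}
    - {"x":0,"y":0,"z":-60,"spin":0}
    - {"x":0,"y":0,"z":-105,"spin":0}
    - {"x":0,"y":0,"z":-110,"spin":0}
    - {"x":0,"y":0,"z":-110,"spin":0}

```text
clock: 12.02
ee_pos: [0.5415, 0.0262, 0.2042]
orientation: [0.29, 3.127, 0.0]
wrist_force: [-0.1, 0.2, 0.1]
opening: 0.085
grasp_force: 0.0
```

```bash
python3 - <<'E'
from go import *
from sil import *
np.set_printoptions(precision=4,suppress=True)
fs=[(f,chroma(f)) for f in map(manip.grab_frame,("top","side"))]
b=[]
for i in(0,1): print(i,sfit([.48,.357,.051,-.142],[fs[i]],fixz=.0507))
go(.48,.3575,.15,-.142)
print("bin",[tri(fs[0][0],manip.tip_of("top","bin")[0]["point"],fs[1][0],manip.tip_of("side","bin")[0]["point"])])
print("tube on pin",[(d["point"],round(d["confidence"],2)) for d in manip.tip_of("side","tube_1")],proj(fs[1][0],[.5388,.0272,.1105]))
ims=[]
for (f,_),p,w in((fs[0],(212,378),50),(fs[1],(185,270),50)):
    ims.append(cv2.resize(f["image"][p[0]-w:p[0]+w,p[1]-w:p[1]+w],(400,400),interpolation=cv2.INTER_CUBIC))
save({"image":np.hstack(ims)},"p4.png")
E
```

```text
0 (array([ 0.4797,  0.358 ,  0.0507, -0.1458]), np.float64(-0.14621961116790771))
1 (array([ 0.4816,  0.3589,  0.0507, -0.1535]), np.float64(-0.08754916489124298))
xyz mm [120.1 314.6  52.5] spin -0.043
bin [(array([ 0.4682, -0.2857,  0.    ]), np.float64(0.0010274659699955387))]
tube on pin [([208.5, 154.1], 0.92), ([185.0, 260.3], 0.8), ([167.1, 193.0], 0.77), ([186.4, 130.8], 0.57)] (np.float64(184.98535486091217), np.float64(261.3224243787521))
```

View pics/p4.png

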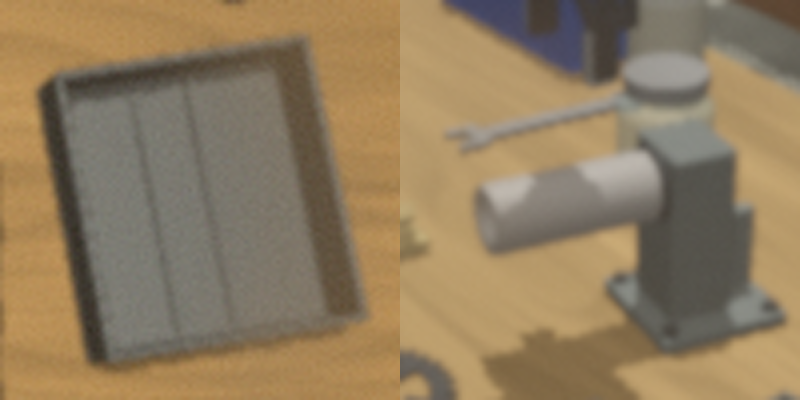

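The left crop shows the two batten lines (132,95)-(177,335) and (187,85)-(230,320); the right crop shows the tube flush on the dark shoulder. Now on to tube B.

Emit:
servo_tool:
  plan:
    - {"x":20,"y":56,"z":0,"spin":-0.01}
    - {"x":44,"y":115,"z":10,"spin":-0.03}
    - {"x":70,"y":172,"z":20,"spin":-0.043}
    - {"x":90,"y":230,"z":30,"spin":-0.043}
    - {"x":110,"y":288,"z":40,"spin":-0.043}

```text
clock: 12.9
ee_pos: [0.4853, 0.329, 0.1633]
orientation: [-0.223, -3.133, 0.001]
wrist_force: [0.9, -0.4, 0.2]
opening: 0.0849
grasp_force: 0.0
```

Emit:
servo_tool:
  plan:
    - {"x":10,"y":27,"z":12,"spin":0}
    - {"x":10,"y":27,"z":40,"spin":0}
    - {"x":10,"y":27,"z":40,"spin":0}
    - {"x":10,"y":27,"z":40,"spin":0}

```text
clock: 13.4
ee_pos: [0.4804, 0.3551, 0.1247]
orientation: [-0.223, -3.133, 0.0]
wrist_force: [0.2, -0.4, 0.5]
opening: 0.0848
grasp_force: 0.0
```

```bash
python3 - <<'E'
from go import *
np.set_printoptions(precision=4,suppress=True)
go(.48,.3578,.033,-.144)
f=manip.grab_frame("top"); P=lambda u,v,z:atz(f,(162+(v+.5)/4-.5,328+(u+.5)/4-.5),z)[:2]
for z in(.011,):
    a,b=P(132,95,z),P(177,335,z); c,d=P(187,85,z),P(230,320,z)
    for p,q in((a,b),(c,d)): e=p-q; print(p,q,np.arctan2(e[1],e[0]),np.hypot(*e))
    n=(a-b)+(c-d); n/=np.hypot(*n); l=np.array([-n[1],n[0]]); yaw=np.arctan2(n[1],n[0])
    mid=((a+b)/2@l+(c+d)/2@l)/2; o=np.array([.468,-.285]); print("yaw",yaw,"sep",((a+b)/2-(c+d)/2)@l,"origin lat",o@l,"batten mid",mid, "->",n*(o@n)+l*mid)
print([P(*q,.07) for q in((65,85),(308,45),(362,315),(100,355))])
E
```

```text
xyz mm [ 0.8  2.6 91.6] spin 0.002
[ 0.5486 -0.2472] [ 0.3762 -0.2709] 0.13662378725744345 0.17404138420589002
[ 0.5557 -0.2875] [ 0.3864 -0.309 ] 0.1265521536998824 0.17067410194560342
yaw 0.1316371622339349 sep 0.04003599368755527 origin lat -0.34396269867896057 batten mid -0.3374781275730988 -> [ 0.4671 -0.2786]
[array([ 0.5452, -0.1863]), array([ 0.5723, -0.3555]), array([ 0.3869, -0.3797]), array([ 0.3618, -0.2023])]
```

Emit:
servo_tool:
  plan:
    - {"x":0,"y":1,"z":35,"spin":0}
    - {"x":0,"y":1,"z":70,"spin":0}
    - {"x":0,"y":1,"z":91,"spin":0}
    - {"x":0,"y":1,"z":91,"spin":0}

```text
clock: 13.95
ee_pos: [0.4797, 0.3556, 0.0323]
orientation: [-0.223, -3.132, 0.002]
wrist_force: [-0.1, -0.3, 0.9]
opening: 0.0849
grasp_force: 0.0
```

Emit:
servo_tool:
  plan:
    - {"x":0,"y":0,"z":0,"spin":0}
    - {"x":0,"y":0,"z":0,"spin":0}
    - {"x":0,"y":0,"z":0,"spin":0}
    - {"x":0,"y":0,"z":0,"spin":0}
    - {"x":0,"y":0,"z":0,"spin":0}
  hand: 40

```text
clock: 14.58
ee_pos: [0.4815, 0.3564, 0.0356]
orientation: [0.222, 3.132, 0.0]
wrist_force: [-1.9, -4.3, 8.7]
opening: 0.0492
grasp_force: 63.2
```

Emit:
servo_tool:
  plan:
    - {"x":0,"y":0,"z":-20,"spin":0}
    - {"x":0,"y":0,"z":-60,"spin":0}
    - {"x":0,"y":0,"z":-120,"spin":0}
    - {"x":0,"y":0,"z":-170,"spin":0}
    - {"x":0,"y":0,"z":-170,"spin":0}

```text
clock: 15.2
ee_pos: [0.4833, 0.3585, 0.2114]
orientation: [0.222, 3.124, 0.011]
wrist_force: [0.3, 0.8, -3.2]
opening: 0.0487
grasp_force: 63.2
```

```bash
python3 - <<'E'
from go import *
go(.467,-.279,.2,.132); go(.45,.08,.2,.132); print(manip.state()["wrist_force"])
E
```

```text
xyz mm [ -73.7 -633.5    7.1] spin -0.274
xyz mm [  -6.2 -280.5    9.2] spin -0.274
[ 0.26878808  0.82934008 -3.16109262]
```

Emit:
servo_tool:
  plan:
    - {"x":-6,"y":-55,"z":7,"spin":-0.03}
    - {"x":-12,"y":-115,"z":7,"spin":-0.06}
    - {"x":-20,"y":-175,"z":7,"spin":-0.09}
    - {"x":-28,"y":-235,"z":7,"spin":-0.12}
    - {"x":-35,"y":-295,"z":7,"spin":-0.15}

```text
clock: 15.82
ee_pos: [0.4723, 0.0578, 0.1957]
orientation: [0.015, -3.141, -0.0]
wrist_force: [0.5, -0.9, -2.3]
opening: 0.0493
grasp_force: 63.7
```

```bash
python3 - <<'E'
from go import *
go(.467,-.279,.2,.132)
E
```

```text
xyz mm [   8.6 -336.7   -4.3] spin -0.122
```

Emit:
servo_tool:
  plan:
    - {"x":0,"y":-58,"z":0,"spin":-0.03}
    - {"x":2,"y":-118,"z":0,"spin":-0.06}
    - {"x":4,"y":-178,"z":0,"spin":-0.09}
    - {"x":6,"y":-238,"z":0,"spin":-0.122}
    - {"x":8,"y":-295,"z":0,"spin":-0.122}

```text
clock: 16.45
ee_pos: [0.4669, -0.2372, 0.1958]
orientation: [0.205, -3.134, -0.001]
wrist_force: [0.9, -0.3, -3.4]
opening: 0.0489
grasp_force: 63.7
```

Emit:
servo_tool:
  plan:
    - {"x":0,"y":-35,"z":0,"spin":0}
    - {"x":0,"y":-35,"z":0,"spin":0}
    - {"x":0,"y":-35,"z":0,"spin":0}

```text
clock: 16.82
ee_pos: [0.4718, -0.2695, 0.1956]
orientation: [0.204, -3.134, -0.002]
wrist_force: [-0.1, 0.6, -2.6]
opening: 0.0488
grasp_force: 63.9
```

```bash
python3 - <<'E'
from go import *
go(.467,-.279,.016,.132)
E
```

```text
xyz mm [  5.8  -9.1 179.5] spin -0.002
```

Emit:
servo_tool:
  plan:
    - {"x":5,"y":-8,"z":30,"spin":0}
    - {"x":5,"y":-8,"z":70,"spin":0}
    - {"x":5,"y":-8,"z":110,"spin":0}
    - {"x":5,"y":-8,"z":140,"spin":0}
    - {"x":5,"y":-8,"z":160,"spin":0}

```text
clock: 17.45
ee_pos: [0.4676, -0.2765, 0.0344]
orientation: [0.207, -3.133, -0.003]
wrist_force: [-0.8, 0.9, -3.1]
opening: 0.0488
grasp_force: 64.0
```

```bash
python3 - <<'E'
from go import *
go(.467,-.279,.016,.132)
f=manip.grab_frame("side"); r,k=map(int,proj(f,[.467,-.279,.04]))
save({"image":cv2.resize(f["image"][r-60:r+60,k-80:k+80],(800,600),interpolation=cv2.INTER_CUBIC)},"p5.png")
E
```

```text
xyz mm [ 0.8 -2.5 18.4] spin 0.0
```

View pics/p5.png

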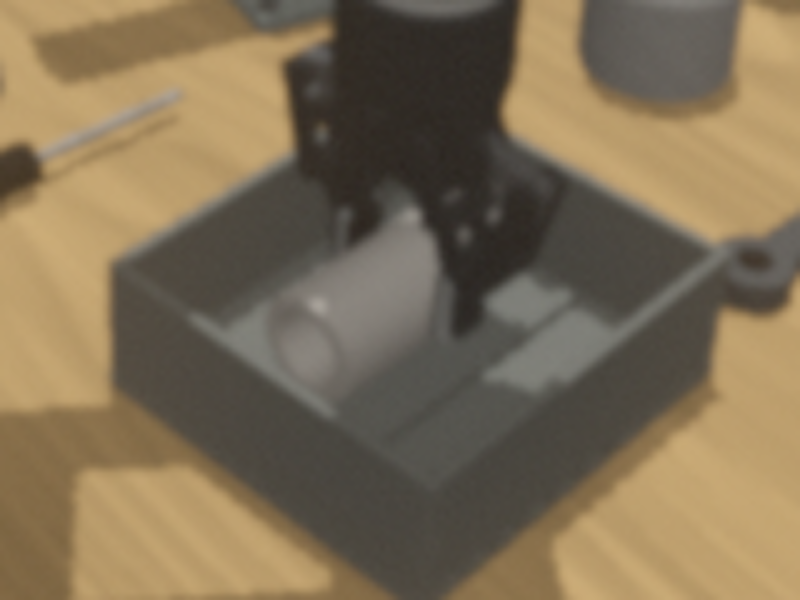

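The tube hangs level inside the bin with its end at (305,335), along the battens and clear of the walls. Lower it to contact.

Emit:
servo_tool:
  plan:
    - {"x":0,"y":-2,"z":6,"spin":0}
    - {"x":0,"y":-2,"z":11,"spin":0}
    - {"x":0,"y":-2,"z":15,"spin":0}
    - {"x":0,"y":-2,"z":18,"spin":0}
    - {"x":0,"y":-2,"z":18,"spin":0}

```text
clock: 18.12
ee_pos: [0.4693, -0.2818, 0.0192]
orientation: [-0.204, 3.134, -0.003]
wrist_force: [0.9, -3.0, -0.4]
opening: 0.0489
grasp_force: 64.4
```

Emit:
servo_tool:
  plan:
    - {"x":0,"y":0,"z":0,"spin":0}
    - {"x":0,"y":0,"z":0,"spin":0}

```text
clock: 18.38
ee_pos: [0.4692, -0.2817, 0.0191]
orientation: [-0.204, 3.134, -0.003]
wrist_force: [0.1, -4.8, 1.2]
opening: 0.0487
grasp_force: 64.5
```

Emit:
servo_tool:
  plan:
    - {"x":0,"y":-3,"z":0,"spin":0}
    - {"x":0,"y":-3,"z":0,"spin":0}
    - {"x":0,"y":-3,"z":0,"spin":0}

```text
clock: 18.75
ee_pos: [0.4687, -0.2834, 0.0179]
orientation: [0.204, -3.134, -0.001]
wrist_force: [0.7, -1.2, -2.1]
opening: 0.0487
grasp_force: 64.2
```

```bash
python3 st.py; python3 - <<'E'
from sil import *
s=manip.state()
for c in("top","side"):
    f=manip.grab_frame(c); print([(d["point"],round(d["confidence"],2)) for d in manip.tip_of(c,"tube_1")],[proj(f,[*s["ee_pos"][:2],z]) for z in(.031,.038)])
E
```

```text
tool-frame F [-0.5794 -1.269   2.0557] T [ 0.161   0.0511 -0.0808] yaw 0.1301516581578268
pos [ 0.4687 -0.2834  0.0179] dist along -x 0.1018347885565892 lat -0.318364627003919 18.75
[([274.4, 195.6], 0.85), ([211.9, 374.7], 0.5), ([158.7, 268.8], 0.49)] [(np.float64(211.98004149352448), np.float64(376.58104492003866)), (np.float64(211.698596071984), np.float64(377.29953388572653))]
[([184.3, 261.3], 0.86), ([206.7, 151.2], 0.84), ([280.1, 317.8], 0.69), ([182.4, 131.5], 0.6), ([289.7, 317.4], 0.42)] [(np.float64(281.0514153424724), np.float64(316.4918780215624)), (np.float64(278.60038870570986), np.float64(316.68325838478063))]
```

Emit:
servo_tool:
  plan:
    - {"x":0,"y":-2,"z":0,"spin":0}
    - {"x":0,"y":-3,"z":1,"spin":0}
    - {"x":0,"y":-3,"z":2,"spin":0}
    - {"x":0,"y":-3,"z":3,"spin":0}
    - {"x":0,"y":-3,"z":3,"spin":0}

```text
clock: 19.58
ee_pos: [0.4689, -0.2848, 0.0175]
orientation: [0.206, -3.133, -0.006]
wrist_force: [-15.5, 17.8, 29.7]
opening: 0.049
grasp_force: 67.9
```

```bash
python3 st.py
```

```text
tool-frame F [ 13.0867  19.7737 -29.6314] T [-3.1806  1.7162 -0.3212] yaw 0.13111810802006918
pos [ 0.4689 -0.2848  0.0175] dist along -x 0.10139136843543758 lat -0.3196372483674617 19.575
```

Emit:
servo_tool:
  plan:
    - {"x":0,"y":1,"z":-1.5,"spin":0}
    - {"x":0,"y":1.5,"z":-2.5,"spin":0}
    - {"x":0,"y":1.5,"z":-2.5,"spin":0}

```text
clock: 19.95
ee_pos: [0.4689, -0.2845, 0.0177]
orientation: [0.205, -3.134, -0.002]
wrist_force: [-2.7, 5.6, 2.8]
opening: 0.0489
grasp_force: 64.7
```

```bash
python3 st.py; python3 - <<'E'
from h import *
ims=[]
for c in("top","side"):
    f=manip.grab_frame(c); r,k=map(int,proj(f,[.467,-.279,.04]))
    ims.append(cv2.resize(f["image"][r-45:r+45,k-45:k+45],(400,400),interpolation=cv2.INTER_CUBIC))
save({"image":np.hstack(ims)},"p6.png")
E
```

```text
tool-frame F [ 1.9181  5.9094 -2.7576] T [-0.9989  0.1289 -0.207 ] yaw 0.13052441414234872
pos [ 0.4689 -0.2845  0.0177] dist along -x 0.1014336219833088 lat -0.3194049569388128 19.95
```

View pics/p6.png

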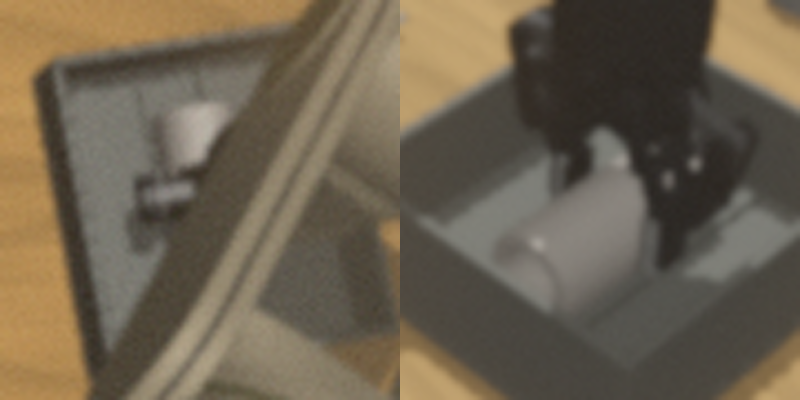

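Lateral contact from one side at y=-0.2818 and from the other at -0.2845, with bottom contact: the tube sits between the battens. Ease off and release.

Emit:
servo_tool:
  plan:
    - {"x":0,"y":0.8,"z":0,"spin":0}
    - {"x":0,"y":0.8,"z":0,"spin":0}

```text
clock: 20.3
ee_pos: [0.469, -0.2843, 0.0177]
orientation: [0.204, -3.135, -0.001]
wrist_force: [-2.4, 3.0, 0.5]
opening: 0.0488
grasp_force: 64.4
```

Emit:
servo_tool:
  plan:
    - {"x":0,"y":0,"z":0,"spin":0}
    - {"x":0,"y":0,"z":0,"spin":0}
    - {"x":0,"y":0,"z":0,"spin":0}
  hand: 64

```text
clock: 20.68
ee_pos: [0.4694, -0.2849, 0.0181]
orientation: [-0.204, 3.134, -0.001]
wrist_force: [0.4, 0.0, -0.4]
opening: 0.0642
grasp_force: 0.0
```

Emit:
servo_tool:
  plan:
    - {"x":0,"y":0,"z":-5,"spin":0}
    - {"x":0,"y":0,"z":-15,"spin":0}
    - {"x":0,"y":0,"z":-40,"spin":0}
    - {"x":0,"y":0,"z":-90,"spin":0}
    - {"x":0,"y":0,"z":-150,"spin":0}
  hand: 75

```text
clock: 21.3
ee_pos: [0.4684, -0.284, 0.169]
orientation: [0.204, -3.134, -0.002]
wrist_force: [0.7, -1.2, -0.0]
opening: 0.0743
grasp_force: 0.0
```

Emit:
servo_tool:
  plan:
    - {"x":45,"y":0,"z":-30,"spin":0}
    - {"x":100,"y":0,"z":-40,"spin":0}
    - {"x":110,"y":-30,"z":-40,"spin":0}
    - {"x":110,"y":-70,"z":-40,"spin":0}
    - {"x":110,"y":-70,"z":-40,"spin":0}

```text
clock: 21.92
ee_pos: [0.3688, -0.3703, 0.2087]
orientation: [-0.201, 3.135, -0.002]
wrist_force: [-1.7, 0.6, -0.4]
opening: 0.0754
grasp_force: 0.0
```

```bash
python3 st.py; python3 - <<'E'
from h import *
ims=[]
for c,p in(("top",[.5,-.12,.04]),("side",[.5,-.12,.06])):
    f=manip.grab_frame(c); r,k=map(int,proj(f,p))
    ims.append(cv2.resize(f["image"][r-95:r+95,k-95:k+95],(400,400),interpolation=cv2.INTER_CUBIC))
save({"image":np.hstack(ims)},"p7.png")
E
```

```text
tool-frame F [1.5933 0.7809 0.4435] T [-0.0894  0.019  -0.0067] yaw 0.1279442880499011
pos [ 0.3688 -0.3703  0.2087] dist along -x 0.1840357764368294 lat -0.42208599446817213 21.925
```

View pics/p7.png

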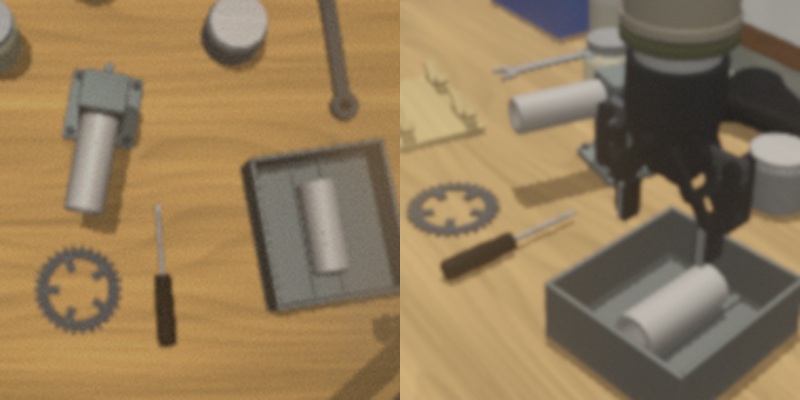

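The clear tube sits on the pin, at (90,160) in the left crop. The other lies along the battens in the bin, at (323,225). The bystanders have not moved.

```bash
python3 -c "
from plant import manip
print(manip.finish_job())"
```

```text
the job is handed in; nothing more can be done
None
```

I left the clear tube on the gauge pin, fully home against the shoulder, and laid the other in the scrap bin between the battens; I took that one as blocked because the first went home, without trying it on the pin, and handed the job in at about 22 s.

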